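# Gauge the depth of a heating-block well

### The job

Take the steel depth rod out of its stand and lower it, gently, into the one empty well of the heating block until it stands on the very bottom: its brass stop collar will meet the block first and must be pushed up the rod as the rod goes on down. Hold the rod pressed on the bottom with about 10 N for two seconds (never more than 20 N), then let go and leave it standing upright in the well with the collar resting on the block, so the depth can be read. Do not disturb the vials or the other things on the bench.

Things in the scene. Friction and masses are not known exactly. Their poses are not given: they have to be found in the camera images.
- heater: Heating block, fixed: white housing 170 x 190 x 28 mm, on it, centred, an aluminium block 96 (x) x 96 (y) x 86 mm with four upright round blind wells in a grid of 2 (x) by 2 (y), 38 mm pitch, bore 13 mm, small chamfer. Three hold capped vials, one is empty. Origin: centre of the housing's underside; z up.
- heater_top (a point): Centre of the aluminium block's flat top, 114 mm above the bench. The wells' depth below this top is the same for all four but not known: between 38 and 74 mm. Their floor is flat and hard.
- well_mouth (a point): Centre of the mouth of the one empty well, in the plane of the block's top, 114 mm above the bench. A thin flat bead, 17 mm across, lies round the mouth (look only).
- rod_grip (a point): Centre of the depth rod's flat steel grip: 28 mm (x) x 14 mm (y: pinch across it) x 42 mm high (z: up along the rod). At its base, 21 mm below this point, a finger guard 40 x 36 x 5 mm on which fingers that slip down come to bear; below it a round 10 mm rod with ring marks, 112 mm long, to a flat chamfered foot 138 mm below this point. 0.11 to 0.19 kg. Stands upright at the start.
- rod_tip (a point): Centre of the depth rod's foot (its lower end), z up along the rod. At the start 10 mm above the bench, 22 mm deep in the stand's loose socket.
- collar_under (a point): Centre of the underside of the stop collar on the rod: brass, 24 mm across, 12 mm high, at the start 26 to 32 mm above the foot. It grips the rod by friction: about 2.5 N slides it along, and it stays where left. Too wide for the well, it stops on the block's top while the rod slides on down through it (up to 76 mm above the foot).
- stand: Fixed grey plastic stand of the depth rod: foot plate 84 x 84 x 10 mm, on it a block 50 x 50 mm with a round upright socket (draw the rod straight up), top 32 mm above the bench. Origin: centre of its underside, on the socket's axis.
- vial1: Bystander: capped amber vial hanging in a well by its black cap (18 mm across, 16 mm high, standing on the block's top). Origin: centre of the cap's underside. 15 g, loose.
- vial2: Bystander: capped amber vial hanging in a well by its black cap (18 mm across, 16 mm high, standing on the block's top). Origin: centre of the cap's underside. 15 g, loose.
- vial3: Bystander: capped amber vial hanging in a well by its black cap (18 mm across, 16 mm high, standing on the block's top). Origin: centre of the cap's underside. 15 g, loose.
- bottle1: Bystander on the bench: glass bottle with blue cap, 60 mm across, 120 mm high. Origin at its underside.
- bottle2: Bystander on the bench: glass bottle with blue cap, 66 mm across, 130 mm high. Origin at its underside.
- jar: Bystander on the bench: amber jar, 52 mm across, 60 mm high. Origin at its underside.
- beaker: Bystander on the bench: glass beaker, 70 mm across, 85 mm high. Origin at its underside.
- scoop: Bystander on the bench: narrow steel lab scoop lying flat, 170 mm long. Origin at its underside.
Mind the look-alikes: they are no part of the job. Of the things that look like the stand, take the one that is farthest from the robot's base at the start.

How it is judged:
By the outcome, as a careful person would: the job done as asked, in the order asked, and still so for the second after the job is handed in, with the robot touching nothing.
It also fails if it takes over 69 s, if anything falls off the work surface, if the arm or the gripper's body presses on something with over 40 N, if the wrist force passes 120 N, or if a joint passes its speed limit or range.

### The arm

A 6-joint arm with a two-finger parallel gripper is mounted at the origin on the work surface. World frame = base frame: x ahead of the robot, y to its left, z up, the work surface at z = 0. Lengths are in m, angles in rad, forces in N, time in s.
With the tool pointing down it reaches from about 0.4 to 0.825 m from the base axis. Payload 7 kg.
Tool frame: the origin (TCP) lies at the very end of the fingers, on their centre line; the grasp point (between the pads) lies 19 mm behind it; x points along the fingers, y is the direction in which the jaws open and shut, and the axes are right-handed (so a half turn about x gives the same grasp; the last joint's range is limited). The gripper opens to 88 mm and grips with 3 to 60 N. Pads are 19 mm wide; open, the fingers measure 130 mm over their backs; the gripper's body (78 mm by 193 mm) begins 47 mm behind the grasp point.
Start: joints at [1.606, 0.359, 0.012, 0, -1.224, -0.288], TCP at [0.169, 0.654, 0.227] pointing down, gripper open.
Joint ranges: [-3.07, 3.07], [-1.43, 2.12], [-1.02, 1.25], [-3.03, 1.67], [-3.05, -0], [-3.03, 3.03]. Speed limits (rad/s): [2.39, 2.39, 3.01, 3.14, 3.14, 3.14].

### API

Orientations are given as [roll, pitch, yaw] about the fixed x, y, z axes, in that order (R = Rz(yaw) Ry(pitch) Rx(roll)).
In Python, from station import arm gives the robot as it stands.
- The arm moves only by the shell command python3 -m inch 'ROWS' [OPENING] [FORCE]. ROWS is text: rows parted by semicolons, each of 6 numbers parted by spaces: the shift along the world's x, y, z in units of 30 mm (1.0 is 30 mm), then the turn, a rotation vector about the world's x, y, z in units of 5 degrees (1.0 is 5 degrees). In form: dx dy dz wx wy wz; .... A call has 1 to 12 rows; each row shifts and turns the commanded pose from where the row before left it; what a row does not reach is not made up. A row lasts 1/8 s, in which the tool goes at most 62.5 mm and 10.7 degrees, less where a joint would pass 70% of its speed; a pose out of reach is approached as far as the arm can. A call is refused whole if a number of a shift passes 1 or a number of a turn 1, either way. A call with a gripper value outside its range is refused whole. OPENING is the opening, from 0 (shut) to 1 (fully open), set as the call begins (- or left out, the last holds). The fingers move at their own pace and stop on an object; FORCE is the grip in N (left out, the last holds). Time passes only in rows, so rows that do not move let the fingers close. It gives the time, the measured TCP pose, the force and the opening at its end, in the units of the state.
- arm.get_state(): the state, without advancing time (a new reading comes with each control period).
- arm.grab_frame(name): name is "side" or "top"; returns a dict with "frame" (480x640x3 uint8, red, green, blue), "range_z" (480x640 float32, m along the optical axis (not along the pixel's ray), 0 where there is no reading), "mtx" (3x3 intrinsics, pixels), "pose" (4x4, takes a point from camera to world coordinates). Camera axes: x right, y up, looking along -z (the intrinsics and any distortion apply to the point x, -y, -z); pixel columns grow to the right and rows downward; lengths in m; the calibration is good to about 2 mm. A picture is of the moment at which its call begins.
- arm.job_done(): hands the job in, once; it reports no verdict.
Trained networks look in a picture, given as the dict that the camera call returned (one of the last four; its "shot" number tells which), for a name from the list of things; names that differ only in an ending like _2 or _b are one class to them, and where a whole thing is asked for, a point or a joint stands for the part that bears it (a point fixed in the world has none). Each returns a list of dicts, best first, with "confidence" (0 to 1); they miss things now and then, are a little off and sometimes report something else, mostly with a low value. They report only what shows in the picture. A call takes as long as a camera call. They do not tell look-alikes from the thing itself.
- arm.search_frame(picture, target): "extent" ([centre column, centre row, width, height] as shares, 0 to 1, of the picture: columns of its width, rows of its height, round what is visible of it).
- arm.masks_of(picture, target): "mask" (480x640 bool, what is visible of it) and "extent" ([centre column, centre row, width, height] as shares, 0 to 1, of the picture: columns of its width, rows of its height, round what is visible of it).
- arm.place_of(picture, target): "position" ([column, row] as shares, 0 to 1, of the picture: columns of its width, rows of its height: a listed point, or the origin of a listed thing).
The state is a dict: "t": time; "q": joint angles; "qd": joint speeds; "joint_efforts": joint torques, N m; "eef_pos": TCP position; "ee_rot": TCP orientation; "force": force on the tool from outside, world axes, zero at the start; "moment": the same for the moment, N m; "width": finger opening in m.
Only numpy, scipy, OpenCV 4.12 (cv2) and the standard library are available. Lean on these libraries where they do the work, as an engineer would, in place of code of your own. Each camera call takes 0.05 s, during which the arm holds its last target. There are 200 camera calls.

## Working session

There is one attempt and no reset: what is moved stays moved. The work goes in short steps, Python scripts to look and compute and a shell command to move; the robot and the scene stay as the last step left them, time stands still between calls to the robot, and variables do not carry over. Pictures are saved under pics/ and viewed, about 8 in all and at most 12, crops included, and the job is handed in when it is done.

```bash
mkdir -p pics; ls
cat > h.py <<'E'
from station import arm
import numpy as np, cv2
def px2w(p,u,v,z=None,d=None):
    K=p["mtx"];T=p["pose"];r=np.array([(u-K[0,2])/K[0,0],-(v-K[1,2])/K[1,1],-1.])
    w=T[:3,:3]@r;o=T[:3,3]
    s=(z-o[2])/w[2] if z is not None else d
    return o+s*w
def w2px(p,X):
    T=p["pose"];c=T[:3,:3].T@(np.asarray(X)-T[:3,3]);K=p["mtx"]
    return K[0,0]*c[0]/-c[2]+K[0,2],K[1,1]*-c[1]/-c[2]+K[1,2]
def cloud(p):
    v,u=np.mgrid[:480,:640];d=p["range_z"];K=p["mtx"]
    c=np.stack([(u-K[0,2])/K[0,0]*d,-(v-K[1,2])/K[1,1]*d,-d],-1)
    return c@p["pose"][:3,:3].T+p["pose"][:3,3]
def save(im,n): cv2.imwrite("pics/"+n,im[...,::-1])
E
python3 - <<'E'
from h import *
np.set_printoptions(precision=4,suppress=True)
s=arm.get_state();print(s)
for n in("top","side"):
    p=arm.grab_frame(n);save(p["frame"],n+"0.png");print(n,p["mtx"],p["pose"],[k for k in p])
    for t,z in(("stand",0),("rod_grip",.148),("rod_tip",.01),("collar_under",.038),("well_mouth",.114),("heater_top",.114),("vial1",.114),("bottle1",0),("jar",0),("beaker",0),("scoop",0)):
        for r in arm.place_of(p,t)[:4]:
            u,v=r["position"][0]*640,r["position"][1]*480
            print(t,round(r["confidence"],2),round(u),round(v),px2w(p,u,v,z))
E
```

```text
pics
{'t': 0.0, 'q': array([ 1.6061,  0.3594,  0.011 , -0.0004, -1.2241, -0.2881]), 'qd': array([-0.0007, -0.001 , -0.    ,  0.0004, -0.0002, -0.0004]), 'joint_efforts': array([ -0.001 , -58.2707,  29.3063,   6.9975,   0.007 ,  -0.0002]), 'eef_pos': array([0.1687, 0.653 , 0.2256]), 'ee_rot': array([ 1.6614,  1.5691, -1.7331]), 'force': array([ 0.2231, -0.5744, -0.313 ]), 'moment': array([-0.0347, -0.0063,  0.0158]), 'width': 0.08760753188152402}
top [[444.6176   0.     314.2492]
 [  0.     444.6176 237.1693]
 [  0.       0.       1.    ]] [[-0.0123  0.9836 -0.1798  0.3548]
 [-0.9999 -0.0117  0.0046 -0.1172]
 [ 0.0024  0.1798  0.9837  0.962 ]
 [ 0.      0.      0.      1.    ]] ['frame', 'range_z', 'mtx', 'pose', 'shot']
stand 0.88 355 348 [ 0.2935 -0.2053  0.    ]
stand 0.61 417 390 [ 0.206  -0.3315  0.    ]
stand 0.61 356 143 [ 0.7475 -0.2209  0.    ]
stand 0.56 341 270 [ 0.4564 -0.1784  0.    ]
rod_grip 0.89 342 256 [ 0.4672 -0.1726  0.148 ]
rod_grip 0.75 357 144 [ 0.6865 -0.2064  0.148 ]
rod_tip 0.63 337 268 [ 0.4604 -0.1698  0.01  ]
heater_top 0.82 205 206 [0.5739 0.0931 0.114 ]

[... 930 characters left out ...]
 [ 0.4633 -0.167   0.148 ]
rod_tip 0.93 341 254 [ 0.466 -0.172  0.01 ]
rod_tip 0.42 257 307 [0.6063 0.0302 0.01  ]
collar_under 0.63 343 247 [ 0.4609 -0.1711  0.038 ]
well_mouth 0.49 390 202 [ 0.379  -0.2765  0.114 ]
heater_top 0.63 258 307 [0.5704 0.0906 0.114 ]
vial1 0.58 247 314 [0.5858 0.1119 0.114 ]
vial1 0.49 248 301 [0.596  0.0827 0.114 ]
vial1 0.45 362 299 [0.3721 0.0074 0.114 ]
vial1 0.4 263 316 [0.5527 0.1083 0.114 ]
bottle1 0.9 246 220 [ 0.732  -0.2139  0.    ]
bottle1 0.82 215 250 [ 0.7686 -0.0988  0.    ]
jar 0.75 362 299 [ 0.3861 -0.0676  0.    ]
jar 0.45 248 215 [ 0.7338 -0.2296  0.    ]
beaker 0.97 290 187 [ 0.6629 -0.3574  0.    ]
scoop 0.63 390 200 [ 0.3966 -0.3898  0.    ]
```

View pics/top0.png

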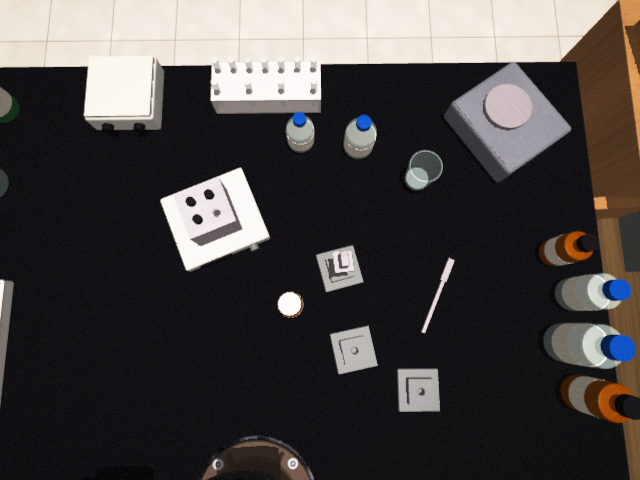

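View pics/side0.png

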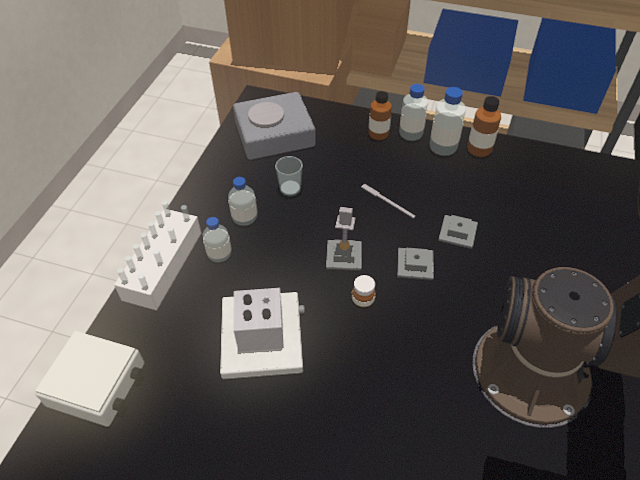

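Top view: three stands, at (342,268), (355,350) and (418,391). Only the first bears the rod, and it is the farthest at about 0.49 m; the others are empty look-alikes. The block is at (210,210), with three black caps and a fainter hole at (217,213). Next: close crops and precise geometry.

Run:
```python
from h import *
np.set_printoptions(precision=4,suppress=True)
crops=[]
for n in("top","side"):
    p=arm.grab_frame(n);P=cloud(p);print("==",n)
    def rect(m,lab):
        q=P[m][:,:2].astype(np.float32)
        if len(q)<5: print(lab,"few",len(q));return
        r=cv2.minAreaRect(q*1000);print(lab,len(q),"mean",q.mean(0),"rect",r,"z",np.median(P[m][:,2]))
    x,y,z=P[...,0],P[...,1],P[...,2]
    H=(abs(x-.575)<.1)&(abs(y-.09)<.1)
    rect(H&(z>.108)&(z<.119),"blocktop")
    rect(H&(z>.123)&(z<.137),"caps")
    rect(H&(z>.022)&(z<.034),"housing")
    S=(abs(x-.46)<.06)&(abs(y+.175)<.06)
    rect(S&(z>.16)&(z<.175),"griptop")
    rect(S&(z>.122)&(z<.1335),"guard")
    rect(S&(z>.004)&(z<.016),"standplate")
    rect(S&(z>.027)&(z<.035),"standblock")
    c=H&(z>.121)&(z<.14); k,l,st,ce=cv2.connectedComponentsWithStats(c.astype(np.uint8))
    for i in range(1,k):
        if st[i,4]>8: print("cap",st[i,4],ce[i],np.median(P[l==i],0))
    for X in((.575,.09,.114),(.462,-.173,.1)):
        u,v=map(int,w2px(p,X)); a=p["frame"][max(v-40,0):v+40,u-50:u+50]
        crops.append(cv2.resize(a,(400,300),interpolation=cv2.INTER_CUBIC)); print("crop origin",u-50,v-40)
save(np.vstack([np.hstack(crops[:2]),np.hstack(crops[2:])]),"crops.png")
```

```text
== top
blocktop 2105 mean [0.5692 0.0926] rect ((570.7664794921875, 93.85240173339844), (97.5235824584961, 96.34285736083984), 22.11604118347168) z 0.11433381536054588
caps 213 mean [0.5729 0.1015] rect ((570.1011352539062, 93.53047180175781), (54.43628692626953, 54.733097076416016), 22.057579040527344) z 0.12997764696014413
housing 3495 mean [0.5566 0.0766] rect ((565.2044067382812, 91.50703430175781), (182.06886291503906, 189.943359375), 22.161678314208984) z 0.02825507992849141
griptop 128 mean [ 0.4599 -0.1746] rect ((460.482666015625, -174.7435302734375), (28.155296325683594, 13.929033279418945), 5.5844645500183105) z 0.1692115961545363
guard 247 mean [ 0.4579 -0.1736] rect ((460.4148864746094, -174.7899169921875), (40.367279052734375, 35.903560638427734), 6.307003498077393) z 0.1275330433900368
standplate 865 mean [ 0.4552 -0.1723] rect ((464.77362060546875, -173.79486083984375), (110.59376525878906, 119.77716064453125), 3.885526180267334) z 0.010418531540470677
standblock 252 mean [ 0.4512 -0.168 ] rect ((460.2641906738281, -174.71267700195312), (49.96299743652344, 50.06860351
[... 874 characters left out ...]
6732844644752248
guard 150 mean [ 0.46   -0.1679] rect ((461.6263122558594, -173.95375061035156), (40.0692138671875, 39.748992919921875), 7.722123622894287) z 0.1270461838127559
standplate 586 mean [ 0.4583 -0.1636] rect ((457.6891784667969, -176.14077758789062), (116.72725677490234, 113.63433837890625), 89.84419250488281) z 0.009406872306747416
standblock 250 mean [ 0.4606 -0.1698] rect ((461.29296875, -173.3978271484375), (49.85636520385742, 54.866783142089844), 13.746927261352539) z 0.03131403561082691
cap 64 [246.4844 297.7969] [0.5962 0.0861 0.1292]
cap 68 [246.5588 313.5   ] [0.5822 0.1198 0.1292]
cap 67 [265.5373 312.194 ] [0.5465 0.1061 0.1293]
crop origin 205 266
crop origin 293 189
```

View pics/crops.png

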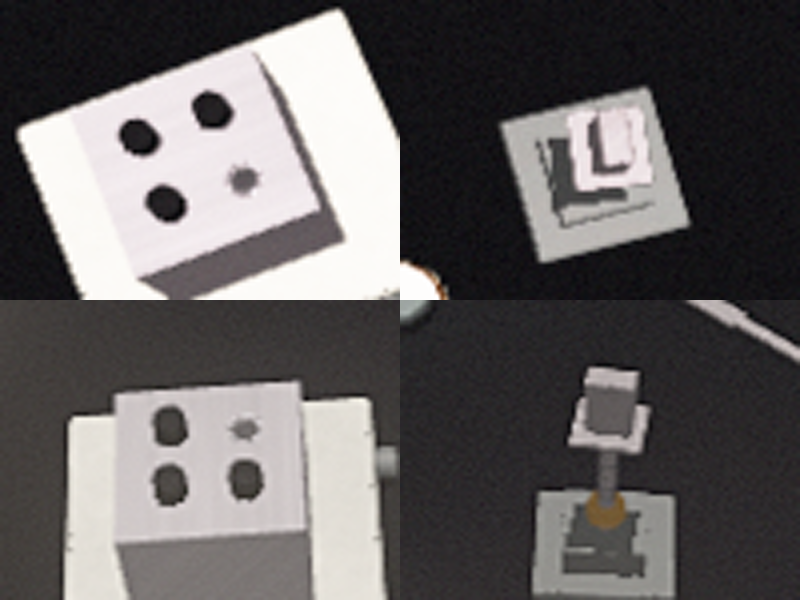

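Run:
```python
from h import *
from scipy.spatial.transform import Rotation as R
np.set_printoptions(precision=4,suppress=True)
s=arm.get_state();M=R.from_euler('xyz',s["ee_rot"]).as_matrix();print(M,np.degrees(np.arctan2(M[1,1],M[0,1])),s["t"])
for n,u,v in(("top",216.75,213),("side",266.2,300.1)):
    p=arm.grab_frame(n);print(n,px2w(p,u,v,.114))
```

```text
[[-0.     -0.2501 -0.9682]
 [ 0.     -0.9682  0.2501]
 [-1.     -0.      0.    ]] -104.48459985502338 1.3
top [0.5601 0.069  0.114 ]
side [0.56   0.0695 0.114 ]
```

```bash
python3 -m inch '.5 -.7 0 0 0 0;.8 -1 0 0 0 0;.8 -1 0 0 0 0;.8 -1 0 0 0 0;.8 -1 0 0 0 0;.8 -1 0 0 0 0;.8 -1 0 0 0 0;.8 -1 0 0 0 0;.8 -1 0 0 0 0;.8 -1 0 0 0 0;.8 -1 0 0 0 0;.8 -1 0 0 0 0' 1
python3 -m inch '.1 -1 0 0 0 .4;.1 -1 0 0 0 .4;0 -1 0 0 0 .4;0 -1 0 0 0 .4;0 -1 0 0 0 .4;0 -1 0 0 0 .4;0 -1 0 0 0 .4;0 -1 0 0 0 .4;0 -1 0 0 0 .4;0 -1 0 0 0 .4;0 -1 0 0 0 0;0 -1 0 0 0 0'
python3 -m inch '0 -1 0 0 0 0;0 -1 0 0 0 0;0 -1 0 0 0 0;0 -.5 0 0 0 0;0 0 0 0 0 0;0 0 0 0 0 0'
```

```text
t: 2.9
eef_pos: [0.4486, 0.3015, 0.2268]
ee_rot: [-2.037, 1.57, 0.852]
force: [0.2, 0.8, -0.9]
width: 0.0879
t: 4.4
eef_pos: [0.4538, -0.0584, 0.2269]
ee_rot: [-3.023, 1.57, 0.215]
force: [0.4, -0.9, -0.8]
width: 0.0881
t: 5.15
eef_pos: [0.4538, -0.1621, 0.2266]
ee_rot: [-2.522, 1.571, 0.716]
force: [0.1, 0.4, -0.4]
width: 0.0874
```

```bash
python3 -m inch '.22 -.42 0 0 0 0;0 0 -.5 0 0 0;0 0 0 0 0 0;0 0 0 0 0 0'
python3 - <<'E'
from h import *
from scipy.spatial.transform import Rotation as R
np.set_printoptions(precision=4,suppress=True)
s=arm.get_state();M=R.from_euler('xyz',s["ee_rot"]).as_matrix();print(s["eef_pos"],M,np.degrees(np.arctan2(M[1,1],M[0,1])),s["q"])
p=arm.grab_frame("side");u,v=map(int,w2px(p,(.46,-.174,.16)))
save(cv2.resize(p["frame"][v-70:v+70,u-90:u+90],(720,560),interpolation=cv2.INTER_CUBIC),"pre.png")
E
```

```text
t: 5.65
eef_pos: [0.4603, -0.175, 0.2113]
ee_rot: [0.042, 1.57, -3.003]
force: [-0.2, 0.2, 0.4]
width: 0.0876
[ 0.4603 -0.175   0.2113] [[-0.0007  0.0963 -0.9954]
 [-0.0001 -0.9954 -0.0963]
 [-1.      0.      0.0008]] -84.47276913249593 [ 0.0369  0.0671 -0.4023  0.0001 -1.1021  1.6303]
```

View pics/pre.png

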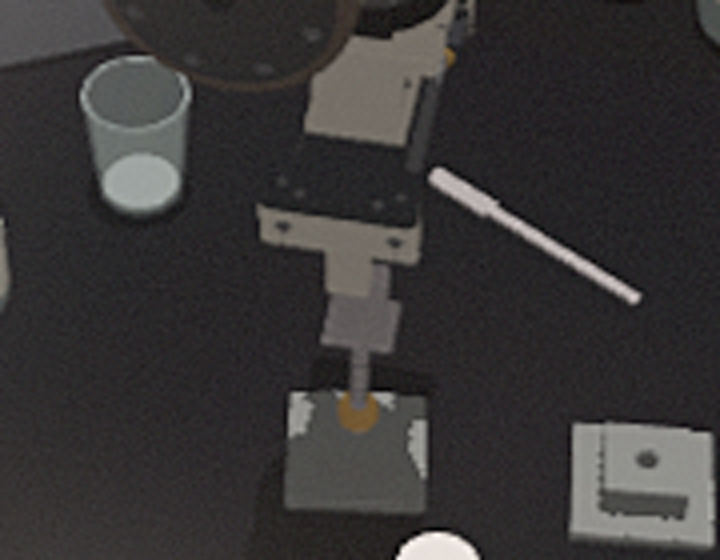

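```bash
python3 -m inch '0 0 -.6 0 0 0;0 0 -.6 0 0 0;0 0 -.5 0 0 0;0 0 -.4 0 0 0;0 0 -.3 0 0 0;0 0 -.3 0 0 0;0 0 0 0 0 0;0 0 0 0 0 0;0 0 0 0 0 0'
python3 -m inch '0 0 0 0 0 0;0 0 0 0 0 0;0 0 0 0 0 0;0 0 0 0 0 0;0 0 0 0 0 0;0 0 0 0 0 0;0 0 0 0 0 0;0 0 0 0 0 0' 0 45
```

```text
t: 6.82
eef_pos: [0.4607, -0.1751, 0.131]
ee_rot: [2.958, 1.57, -0.088]
force: [0.4, 0.4, 0.4]
width: 0.0876
t: 7.82
eef_pos: [0.4605, -0.1751, 0.1306]
ee_rot: [2.905, 1.571, -0.14]
force: [-0.4, 2.9, -1.2]
width: 0.0136
```

```bash
python3 -m inch '0 0 .2 0 0 0;0 0 .3 0 0 0;0 0 .4 0 0 0;0 0 .4 0 0 0;0 0 .6 0 0 0;0 0 .7 0 0 0;0 0 .7 0 0 0;0 0 .7 0 0 0;0 0 .5 0 0 0;0 0 .2 0 0 0;0 0 0 0 0 0;0 0 0 0 0 0'
```

```text
t: 9.32
eef_pos: [0.46, -0.175, 0.2708]
ee_rot: [-0.282, 1.569, 2.956]
force: [0.7, -0.6, -1.4]
width: 0.014
```

```bash
python3 -m inch '.2 .5 0 0 0 0;.4 1 0 0 0 0;.4 1 0 0 0 0;.4 1 0 0 0 0;.4 1 0 0 0 0;.4 1 0 0 0 0;.4 1 0 0 0 0;.4 .9 0 0 0 0;.3 .5 0 0 0 0;.03 .24 0 0 0 0;0 0 0 0 0 0;0 0 0 0 0 0'
cat > look.py <<'E'
from h import *
import sys
np.set_printoptions(precision=4,suppress=True)
from scipy.spatial.transform import Rotation as R
s=arm.get_state();M=R.from_euler('xyz',s["ee_rot"]).as_matrix();print(s["t"],s["eef_pos"],s["force"],s["moment"],"down",M[:,0])
cr=[]
for n in("top","side"):
    p=arm.grab_frame(n)
    for t in("rod_tip","collar_under","well_mouth"):
        for r in arm.place_of(p,t)[:1]:
            u,v=r["position"][0]*640,r["position"][1]*480;print(n,t,round(r["confidence"],2),u,v)
    u,v=map(int,w2px(p,(.56,.069,.14)))
    print("org",u-35,v-35); cr.append(cv2.resize(p["frame"][v-35:v+35,u-35:u+35],(400,400),interpolation=cv2.INTER_CUBIC))
    x=s["eef_pos"];print("pred tip",w2px(p,x+M[:,0]*.119),"pred well",w2px(p,(.56,.0692,.114)))
save(np.hstack(cr),sys.argv[1])
E
python3 look.py l1.png
```

```text
t: 10.82
eef_pos: [0.56, 0.0685, 0.2717]
ee_rot: [1.549, 1.571, -1.497]
force: [0.1, -0.2, -2.0]
width: 0.0138
10.825 [0.56   0.0685 0.2717] [ 0.1055 -0.1823 -1.998 ] [-0.0528 -0.0552 -0.0022] down [ 0.     -0.0001 -1.    ]
top rod_tip 0.73 211.712 211.00799999999998
top collar_under 0.56 206.528 204.38400000000001
top well_mouth 0.59 208.38400000000001 204.72
org 178 174
pred tip (np.float64(212.6405611762228), np.float64(208.21522196483096)) pred well (np.float64(216.6649396920908), np.float64(213.04470136685256))
side rod_tip 0.76 266.624 290.688
side collar_under 0.53 261.504 281.52
side well_mouth 0.63 245.31199999999998 315.12
org 230 257
pred tip (np.float64(264.90082985277684), np.float64(289.04643729255264)) pred well (np.float64(266.2499048973369), np.float64(299.99117423156093))
```

View pics/l1.png

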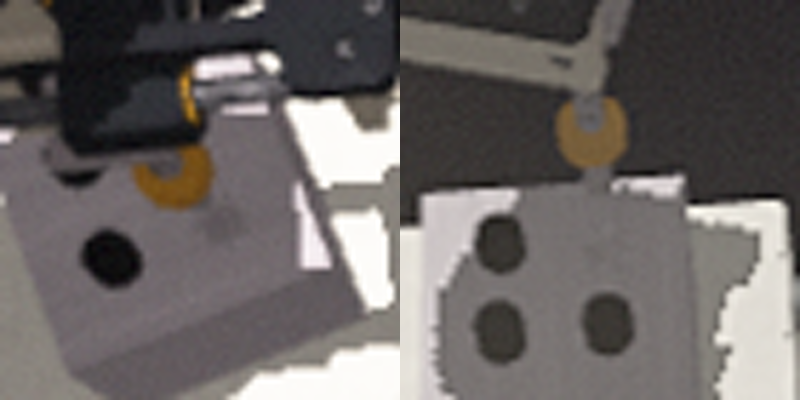

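Top: brass collar at about (208,204), faint empty well at (217,212) beside it, as predicted. Side: foot at about (264.5,290), close to the prediction for a vertical rod. Now checking the collar's centre numerically against the tool axis.

Run:
```python
from h import *
np.set_printoptions(precision=4,suppress=True)
x=arm.get_state()["eef_pos"]
for n in("top","side"):
    p=arm.grab_frame(n);P=cloud(p);f=p["frame"].astype(int)
    m=(f[...,0]-f[...,2]>45)&(np.hypot(P[...,0]-.56,P[...,1]-.0692)<.025)&(P[...,2]>.165)&(P[...,2]<.2)
    v,u=np.nonzero(m);Q=P[m];print(n,m.sum(),"cols",u.min(),u.max(),"rows",v.min(),v.max(),"z",np.percentile(Q[:,2],[2,50,98]))
    t=m&(P[...,2]>np.percentile(Q[:,2],98)-.004);print("top pts",t.sum(),cv2.minEnclosingCircle((P[t][:,:2]*1000).astype(np.float32)))
    # silhouette prediction
    for zc in(.178,.181,.184):
        a=np.linspace(0,6.28,100);pts=np.array([w2px(p,(x[0]+.012*np.cos(b),x[1]+.012*np.sin(b),z)) for b in a for z in(zc,zc+.012)])
        print(zc,"pred cols",pts[:,0].min()-.5,pts[:,0].max()-.5,"rows",pts[:,1].min(),pts[:,1].max())
```

```text
top 85 cols 201 214 rows 200 209 z [0.1847 0.1923 0.1954]
top pts 60 ((558.7962646484375, 68.96600341796875), 11.667740821838379)
0.178 pred cols 200.54490518538287 215.4193851673499 rows 196.47627171395357 211.08177146271498
0.181 pred cols 200.12740647879622 215.06269919636944 rows 196.02335579715376 210.68681376629627
0.184 pred cols 199.70678667156972 214.70338681022037 rows 195.5670636111869 210.28893943868502
side 81 cols 257 268 rows 274 285 z [0.1829 0.1903 0.1945]
top pts 39 ((560.428955078125, 70.28196716308594), 11.790932655334473)
0.178 pred cols 256.5862651766583 269.22429613034205 rows 273.450666046057 286.8865444685738
0.181 pred cols 256.4509823044418 269.11489674966145 rows 272.55565460868706 286.0132892885181
0.184 pred cols 256.31516444700765 269.0050684495491 rows 271.65712865648453 285.13658694261636
```

```bash
python3 -m inch '0 0 -.4 0 0 0;0 0 -.4 0 0 0;0 0 -.3 0 0 0;0 0 0 0 0 0;0 0 -.05 0 0 0;0 0 -.05 0 0 0;0 0 -.05 0 0 0;0 0 0 0 0 0'
python3 -m inch '0 0 -.05 0 0 0;0 0 -.05 0 0 0;0 0 0 0 0 0'
```

```text
t: 12.32
eef_pos: [0.5603, 0.0691, 0.2341]
ee_rot: [-1.71, 1.571, 1.528]
force: [-0.3, 0.2, -1.3]
width: 0.014
t: 12.7
eef_pos: [0.5602, 0.0691, 0.2309]
ee_rot: [0.19, 1.57, -2.855]
force: [-0.3, -0.1, -1.6]
width: 0.0135
```

```bash
python3 -m inch '0 0 -.1 0 0 0;0 0 -.1 0 0 0;0 0 -.1 0 0 0;0 0 -.1 0 0 0;0 0 -.1 0 0 0;0 0 0 0 0 0'
python3 -m inch '0 0 -.1 0 0 0;0 0 -.1 0 0 0;0 0 -.1 0 0 0;0 0 -.05 0 0 0;0 0 -.05 0 0 0;0 0 0 0 0 0'
python3 -m inch '0 0 -.05 0 0 0;0 0 -.05 0 0 0;0 0 -.05 0 0 0;0 0 0 0 0 0'
```

```text
t: 13.45
eef_pos: [0.5602, 0.0691, 0.2157]
ee_rot: [0.239, 1.57, -2.806]
force: [-1.0, -0.1, -3.1]
width: 0.0141
t: 14.2
eef_pos: [0.5604, 0.0691, 0.2041]
ee_rot: [3.001, 1.571, -0.044]
force: [-1.2, 0.1, -1.1]
width: 0.0139
t: 14.7
eef_pos: [0.5604, 0.0691, 0.1994]
ee_rot: [-0.603, 1.571, 2.634]
force: [-0.4, 0.7, -1.0]
width: 0.013
```

```bash
cat > guard.py <<'E'
import sys,re
s=sys.stdin.read();f=[float(a) for a in re.search(r"force: \[(.*?)\]",s)[1].split(",")];z=re.search(r"eef_pos: \[(.*?)\]",s)[1]
print(z,f,flush=True);sys.exit(f[2]>4)
E
g="python3 guard.py"
python3 -m inch '0 0 -.03 0 0 0;0 0 0 0 0 0'|$g && python3 -m inch '0 0 -.03 0 0 0;0 0 0 0 0 0'|$g && python3 -m inch '0 0 -.03 0 0 0;0 0 0 0 0 0'|$g && python3 -m inch '0 0 -.03 0 0 0;0 0 0 0 0 0'|$g && python3 -m inch '0 0 -.03 0 0 0;0 0 0 0 0 0'|$g && python3 -m inch '0 0 -.03 0 0 0;0 0 0 0 0 0'|$g && python3 -m inch '0 0 -.03 0 0 0;0 0 0 0 0 0'|$g && python3 -m inch '0 0 -.03 0 0 0;0 0 0 0 0 0'|$g && python3 -m inch '0 0 -.03 0 0 0;0 0 0 0 0 0'|$g && python3 -m inch '0 0 -.03 0 0 0;0 0 0 0 0 0'|$g
```

```text
0.5604, 0.0691, 0.1986 [-0.4, -0.2, -1.1]
0.5604, 0.0691, 0.1977 [-0.9, -0.4, -0.2]
0.5604, 0.0691, 0.1968 [-0.3, -0.6, -1.0]
0.5603, 0.0691, 0.1959 [-0.2, -0.1, -0.1]
0.5603, 0.0691, 0.195 [-0.7, -0.2, 0.2]
0.5603, 0.0691, 0.1941 [-0.6, -0.7, -0.8]
0.5604, 0.0691, 0.1932 [0.1, -0.6, -0.2]
0.5603, 0.0691, 0.1923 [0.6, 0.3, -0.1]
0.5603, 0.0691, 0.1914 [0.6, -0.5, -0.2]
0.5603, 0.0691, 0.1905 [0.1, 0.5, -0.9]
```

```bash
cat > col.py <<'E'
from h import *
p=arm.grab_frame("side");P=cloud(p);f=p["frame"].astype(int)
m=(f[...,0]-f[...,2]>45)&(np.hypot(P[...,0]-.56,P[...,1]-.0692)<.025)&(P[...,2]>.1)&(P[...,2]<.2)
print("collar n",m.sum(),"z",np.percentile(P[m][:,2],[2,50,98]))
F=[]
for i in range(3):
    arm.grab_frame("side");F.append(arm.get_state()["force"])
print("mean force",np.mean(F,0),arm.get_state()["eef_pos"])
E
python3 col.py
g="python3 guard.py"
python3 -m inch '0 0 -.03 0 0 0;0 0 0 0 0 0'|$g && python3 -m inch '0 0 -.03 0 0 0;0 0 0 0 0 0'|$g && python3 -m inch '0 0 -.03 0 0 0;0 0 0 0 0 0'|$g && python3 -m inch '0 0 -.03 0 0 0;0 0 0 0 0 0'|$g && python3 -m inch '0 0 -.03 0 0 0;0 0 0 0 0 0'|$g && python3 -m inch '0 0 -.03 0 0 0;0 0 0 0 0 0'|$g && python3 -m inch '0 0 -.03 0 0 0;0 0 0 0 0 0'|$g && python3 -m inch '0 0 -.03 0 0 0;0 0 0 0 0 0'|$g && python3 -m inch '0 0 -.03 0 0 0;0 0 0 0 0 0'|$g && python3 -m inch '0 0 -.03 0 0 0;0 0 0 0 0 0'|$g; python3 col.py
```

```text
collar n 45 z [0.11156729 0.12239305 0.12719461]
mean force [ 0.35290994 -0.39848372 -1.00757849] [0.56031848 0.06912489 0.19044544]
0.5603, 0.0691, 0.1896 [-0.6, -0.1, 0.2]
0.5603, 0.0691, 0.1887 [-0.7, 0.8, 0.6]
0.5604, 0.0691, 0.1878 [-0.2, -0.3, -0.3]
0.5603, 0.0691, 0.1869 [0.8, 0.2, -0.6]
0.5603, 0.0691, 0.186 [0.1, -1.4, 0.3]
0.5603, 0.0691, 0.1851 [0.6, -0.7, 0.3]
0.5603, 0.0691, 0.1842 [1.0, -1.0, -0.6]
0.5603, 0.0691, 0.1833 [0.6, -0.2, 0.5]
0.5603, 0.0691, 0.1823 [-0.1, -0.6, 0.8]
0.5603, 0.0691, 0.1814 [0.6, 0.4, 0.7]
collar n 22 z [0.11306911 0.11977242 0.12976   ]
mean force [ 0.09912865  0.04113091 -0.26100528] [0.56031109 0.06910795 0.18145591]
```

```bash
g="python3 guard.py"
python3 -m inch '0 0 -.03 0 0 0;0 0 0 0 0 0'|$g && python3 -m inch '0 0 -.03 0 0 0;0 0 0 0 0 0'|$g && python3 -m inch '0 0 -.03 0 0 0;0 0 0 0 0 0'|$g && python3 -m inch '0 0 -.03 0 0 0;0 0 0 0 0 0'|$g && python3 -m inch '0 0 -.03 0 0 0;0 0 0 0 0 0'|$g && python3 -m inch '0 0 -.03 0 0 0;0 0 0 0 0 0'|$g && python3 -m inch '0 0 -.03 0 0 0;0 0 0 0 0 0'|$g && python3 -m inch '0 0 -.03 0 0 0;0 0 0 0 0 0'|$g && python3 -m inch '0 0 -.03 0 0 0;0 0 0 0 0 0'|$g && python3 -m inch '0 0 -.03 0 0 0;0 0 0 0 0 0'|$g && python3 -m inch '0 0 -.03 0 0 0;0 0 0 0 0 0'|$g && python3 -m inch '0 0 -.03 0 0 0;0 0 0 0 0 0'|$g && python3 -m inch '0 0 -.03 0 0 0;0 0 0 0 0 0'|$g && python3 -m inch '0 0 -.03 0 0 0;0 0 0 0 0 0'|$g; python3 -c "from station import arm;print(arm.get_state()['t'])"
```

```text
0.5603, 0.0691, 0.1806 [-0.8, -0.6, -0.3]
0.5603, 0.0691, 0.1797 [0.1, -1.1, 0.6]
0.5603, 0.0691, 0.1788 [0.6, -0.0, -0.6]
0.5603, 0.0691, 0.1778 [0.6, -0.8, -1.0]
0.5604, 0.0691, 0.177 [-0.3, -0.5, -0.6]
0.5603, 0.0691, 0.176 [0.6, 0.3, 0.0]
0.5603, 0.0691, 0.1752 [-0.0, -0.3, 0.5]
0.5603, 0.0691, 0.1743 [-0.4, 0.5, 1.2]
0.5603, 0.0691, 0.1734 [0.1, -0.2, -1.7]
0.5603, 0.0691, 0.1725 [0.3, 0.5, -0.5]
0.5603, 0.0691, 0.1716 [-0.2, -0.7, -0.5]
0.5605, 0.0691, 0.1715 [-2.0, 0.4, 5.1]
23.1
```

```bash
python3 -m inch '0 0 -.01 0 0 0;0 0 0 0 0 0';python3 col.py; python3 -m inch '0 0 -.01 0 0 0;0 0 0 0 0 0'; python3 col.py
```

```text
t: 23.35
eef_pos: [0.5605, 0.0691, 0.1714]
ee_rot: [3.025, 1.57, -0.02]
force: [-3.6, -0.2, 7.2]
width: 0.014
collar n 4 z [0.1149102  0.12536439 0.12603171]
mean force [-2.69428895  0.02523383  7.52038714] [0.56051427 0.06912743 0.17141843]
t: 23.8
eef_pos: [0.5606, 0.0691, 0.1714]
ee_rot: [3.06, 1.57, 0.015]
force: [-3.5, 0.3, 9.8]
width: 0.0141
collar n 4 z [0.11884731 0.12380044 0.12702521]
mean force [-3.14825621  0.11128805  9.37801488] [0.5605696  0.06913666 0.17140234]
```

```bash
python3 -m inch '0 0 -.003 0 0 0;0 0 0 0 0 0;0 0 0 0 0 0;0 0 0 0 0 0;0 0 0 0 0 0;0 0 0 0 0 0;0 0 0 0 0 0;0 0 0 0 0 0;0 0 0 0 0 0;0 0 0 0 0 0'; python3 col.py; python3 -m inch '0 0 0 0 0 0;0 0 0 0 0 0;0 0 0 0 0 0;0 0 0 0 0 0;0 0 0 0 0 0;0 0 0 0 0 0;0 0 0 0 0 0;0 0 0 0 0 0;0 0 0 0 0 0;0 0 0 0 0 0'; python3 col.py
```

```text
t: 25.25
eef_pos: [0.5606, 0.0691, 0.1714]
ee_rot: [3.055, 1.57, 0.01]
force: [-3.1, 0.4, 9.7]
width: 0.0142
collar n 4 z [0.11967212 0.12243889 0.1285215 ]
mean force [-3.56627992  0.33907802 10.41099086] [0.56058862 0.06910517 0.17141105]
t: 26.7
eef_pos: [0.5606, 0.0691, 0.1714]
ee_rot: [3.039, 1.57, -0.006]
force: [-3.0, 0.0, 10.4]
width: 0.0137
collar n 4 z [0.1166424  0.12055335 0.12458939]
mean force [-3.49699653  0.34874564 10.12851713] [0.56055925 0.06911974 0.17139406]
```

```bash
python3 -m inch '0 0 .01 0 0 0;0 0 .01 0 0 0;0 0 .008 0 0 0;0 0 0 0 0 0'; python3 col.py
```

```text
t: 27.4
eef_pos: [0.5605, 0.0691, 0.1714]
ee_rot: [3.066, 1.57, 0.02]
force: [-2.0, -0.2, 6.3]
width: 0.014
collar n 5 z [0.11606582 0.12208382 0.12593245]
mean force [-2.05216489  0.58167307  6.42541699] [0.5605171  0.06911472 0.17145029]
```

```bash
python3 -m inch '0 0 .01 0 0 0;0 0 .01 0 0 0;0 0 0 0 0 0'; python3 -m inch '0 0 0 0 0 0;0 0 0 0 0 0;0 0 0 0 0 0;0 0 0 0 0 0;0 0 0 0 0 0;0 0 0 0 0 0;0 0 0 0 0 0;0 0 0 0 0 0' .8; python3 col.py
```

```text
t: 27.98
eef_pos: [0.5604, 0.0691, 0.1715]
ee_rot: [2.358, 1.571, -0.687]
force: [-0.9, -0.6, 3.1]
width: 0.0138
t: 28.98
eef_pos: [0.5603, 0.0691, 0.1715]
ee_rot: [2.755, 1.571, -0.291]
force: [-0.5, 0.4, -0.1]
width: 0.07
collar n 4 z [0.12090437 0.12271403 0.12905137]
mean force [-0.167286   -0.47004592  0.18079396] [0.56031806 0.06911575 0.17151571]
```

Released, force about zero. Rising straight up, then moving aside for a look.

```bash
python3 -m inch '0 0 .2 0 0 0;0 0 .4 0 0 0;0 0 .6 0 0 0;0 0 .8 0 0 0;0 0 .8 0 0 0;0 0 .7 0 0 0;0 0 .4 0 0 0;0 0 0 0 0 0'
python3 -m inch '0 -.6 0 0 0 0;0 -1 0 0 0 0;0 -1 0 0 0 0;0 -1 0 0 0 0;0 -1 0 0 0 0;0 -1 0 0 0 0;0 -1 0 0 0 0;0 -.6 0 0 0 0;0 0 0 0 0 0;0 0 0 0 0 0'
python3 - <<'E'
from h import *
cr=[]
for n in("top","side"):
    p=arm.grab_frame(n);P=cloud(p);z=P[...,2]
    near=np.hypot(P[...,0]-.56,P[...,1]-.0692)<.04
    m=near&(z>.2)&(z<.23);q=P[m]
    print(n,"grip top n",m.sum(),np.median(q,0),cv2.minAreaRect((q[:,:2]*1000).astype(np.float32)))
    c=(abs(P[...,0]-.575)<.1)&(abs(P[...,1]-.09)<.1)&(z>.121)&(z<.14);k,l,st,ce=cv2.connectedComponentsWithStats(c.astype(np.uint8))
    for i in range(1,k):
        if st[i,4]>20: print("cap",st[i,4],np.median(P[l==i],0))
    u,v=map(int,w2px(p,(.56,.069,.16)));cr.append(cv2.resize(p["frame"][v-45:v+45,u-45:u+45],(400,400),interpolation=cv2.INTER_CUBIC))
save(np.hstack(cr),"end.png")
E
```

```text
t: 30.18
eef_pos: [0.5607, 0.0693, 0.2895]
ee_rot: [-2.792, 1.569, 0.446]
force: [-0.2, 0.4, -0.8]
width: 0.0704
t: 31.42
eef_pos: [0.5602, -0.1467, 0.2882]
ee_rot: [-0.46, 1.57, 2.777]
force: [0.0, -0.3, 0.4]
width: 0.0702
top grip top n 149 [0.56041509 0.06879334 0.20981495] ((561.6275634765625, 69.6490478515625), (27.854982376098633, 13.78986930847168), 6.127512454986572)
cap 25 [0.59982765 0.0793366  0.1305389 ]
cap 75 [0.58062196 0.11736696 0.12995036]
cap 74 [0.54521869 0.10308326 0.12979577]
side grip top n 118 [0.56265846 0.07278225 0.20907648] ((562.4279174804688, 71.01617431640625), (27.59364128112793, 16.314546585083008), 9.41661262512207)
cap 62 [0.59527219 0.08414809 0.12898263]
cap 85 [0.5597124  0.07322254 0.1258158 ]
cap 70 [0.58168725 0.11994266 0.12884495]
cap 65 [0.54656157 0.10551952 0.12935685]
```

View pics/end.png

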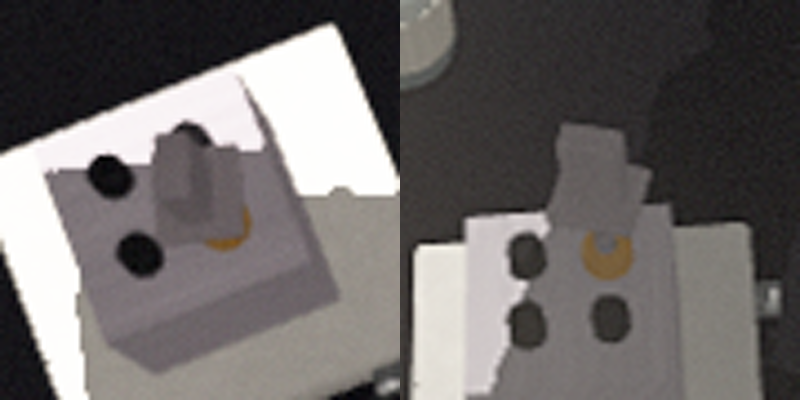

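The rod stands upright in the well, with its collar on the block (top at about 0.126 m) and the vials in place.

```bash
python3 -c "
from station import arm
print(arm.get_state()['t']);print(arm.job_done())"
```

```text
31.525
the job is handed in; nothing more can be done
None
```

I took the depth rod from the farthest stand and lowered it into the empty well until it stood on the bottom. The brass collar slid up the rod on the way down. I held the rod pressed at about 10 N for roughly 2.8 s, eased it to about 3 N, let go and handed the job in at 31.5 s of the 69 s allowed.

**Final checks:**
- **Seating:** the top of the grip is at 0.2098 m (top camera), so the foot is at about 0.051 m and the well is about 63 mm deep, within the 38–74 mm range.
- **Collar:** its top is at about 0.126 m, so it is resting on the block.
- **Upright:** the grip's centre is within about 3 mm of the well axis in both views, so the rod stands upright.
- **Vials:** two caps are where they started in both views. The third is partly hidden by the rod in the top view, but the side camera puts it within 2 mm of its starting place.
- **Forces:** the highest vertical force I read was 10.4 N. About 3 N of sideways force built up during the pressing and was gone after release. I only read the force at intervals, so a brief peak could have been missed.

**Disagreements and gaps:**
- The two cameras differ by 1–2 mm, within their calibration.
- The network's finds for the well mouth were wrong, so I located the well from the block's geometry and the hole in both pictures instead.
- I did not measure the bottles, jar, beaker and scoop again at the end, but the arm stayed well above them throughout.

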